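# Hang the small-pet carry box on the tall display hook

### The job

Two handled goods stand on the pet-shop counter. Pick up the rectangular carry box by the handle on its top, keep it upright, and hang it by its hand hole on the hook of the taller of the two display stands, so that it hangs there freely. Leave the round seed tub where it stands.

Things in the scene. Friction and masses are not known exactly. Their poses are not given: they have to be found in the camera images.
- carry_box: Loose white plastic box, about 0.3 kg, barred dark windows on its long sides: 94 mm along x, 124 along y, low lid to 81 mm high. On the lid's middle stands a grey handle plate, 14 mm thick along x, 90 wide along y, top at 180 mm, with a hand hole through it along x; grip the solid bar above the hole across the 14 mm. Half-turn symmetric. Origin: centre of underside, z up.
- box_hole (a point): Middle of the ceiling of the carry box's hand hole, on the box's axis 135 mm above its underside; axes as the box's. The hole is 60 mm wide (y) and 54 high, floor at 81 mm; its ceiling slopes down to 6 mm lower at the sides. The solid bar over it is 45 mm tall. The hook's wire bears here when the box hangs.
- tall_hook (a point): Top of the taller fixed steel stand's hook wire, mid-way, 210 mm high (other stand: same shape, 155 mm). The 8 mm wire runs level along this point's x: post (16 mm thick, no taller than the wire) 70 mm to +x; to -x it turns up after 40 mm, ending at 52 mm, 10 mm above the wire's top. Goods slide on over that end, moving to +x. z up. Foot plate 150 x 110 x 12 mm.
- seed_tub: Loose round seed tub, 0.45 kg, white with a flat lid, 100 mm across, 80 mm tall, with the same kind of handle plate (top at 180 mm). Origin: centre of the underside. Not to be moved.
Things that resemble listed ones, but are neither listed nor needed, are in the scene too. What is shaped like the part that bears tall_hook but turquoise is not meant. Leave any purple look-alike of the carry_box alone.

How it is judged:
On the way:
1. the carry box is lifted clear of the counter, upright (height (world z) of carry_box above 0.05 m and angle between carry_box's own z axis and vertical below 0.3 rad), for 0.2 s.
At the end, for the whole second after the job is handed in: The carry box hangs on the tall hook: the middle of its hand hole's ceiling lies over the wire between upturned end and post, within 30 mm sideways and 15 mm in height of the wire's top; box within 20 degrees of upright, slower than 50 mm/s; seed tub within 30 mm of its start (x of box_hole in the frame of tall_hook between -0.046 and 0.055 m and y of box_hole in the frame of tall_hook between -0.03 and 0.03 m and z of box_hole in the frame of tall_hook between -0.015 and 0.015 m and angle between carry_box's own z axis and vertical below 0.35 rad and linear speed of carry_box below 0.05 m/s and distance of seed_tub from where it was at the start of the episode below 0.03 m); the robot touches nothing.
It fails at once if the seed tub is pushed more than 30 mm or lifted (distance of seed_tub from where it was at the start of the episode above 0.03 m).
It fails at once if the carry box is tipped by more than 45 degrees (angle between carry_box's own z axis and vertical above 0.785 rad).
It also fails if it takes over 42 s, if anything falls off the work surface, if the arm or the gripper's body presses on something with over 40 N, if the wrist force passes 120 N, or if a joint passes its speed limit or range.

### The arm

A 7-joint arm with a two-finger parallel gripper is mounted at the origin on the work surface. World frame = base frame: x ahead of the robot, y to its left, z up, the work surface at z = 0. Lengths are in m, angles in rad, forces in N, time in s.
With the tool pointing down it reaches from about 0.4 to 0.85 m from the base axis. Payload 10.4 kg.
Tool frame: the origin (TCP) lies midway between the tips of the shut fingers; the grasp point (between the pads) lies 19 mm behind it; z points along the fingers, y is the direction in which the jaws open and shut (so a half turn about z gives the same grasp; the last joint's range is limited). The gripper opens to 85 mm and grips with 20 to 120 N. Pads are 22 mm wide; open, the fingers measure 114 mm over their backs; the gripper's body (76 mm by 85 mm) begins 54 mm behind the grasp point. The pads swing forward as they close: fully open they stand 13 mm farther back than shut.
Start: joints at [1.08, 0.332, -0.065, 1.46, 0.022, 1.35, -0.088], TCP at [0.282, -0.558, 0.231] pointing down, gripper open.
Joint ranges: [-2.6, 2.6], [-0.5, 2.12], [-1.47, 1.34], [0.16, 2.42], [-1.27, 4.41], [0.06, 2.06], [-2.6, 2.6]. Speed limits (rad/s): [2.22, 2.22, 2.79, 2.79, 3.14, 3.14, 3.14].

### API

Orientations are given as a unit quaternion [x, y, z, w].
In Python, from workcell import manip, camera, camera_info, workorder, nets gives the robot as it stands.
- The arm moves only by the tool apply_moves, never from a script. Its argument "commands" is a list of rows, each a list of 5 numbers: the shift along the tool's x, y, z in m, then the turn about the tool's z in degrees, then the gripper command: -1 is fully open, 1 is shut, values between are in proportion. A call has 1 to 5 rows; each row shifts and turns the pose as measured when the row begins, along the tool's axes as they then stand; what a row does not reach is not made up. A row lasts 1/12 s, in which the tool goes at most 41.7 mm and 7.16 degrees, less where a joint would pass 70% of its speed; a pose out of reach is approached as far as the arm can. A call is refused whole if a number of a shift passes 0.0417 or a number of a turn 7.16, either way. A call with a gripper value outside its range is refused whole. The fingers move at their own pace and stop on an object; "squeeze" is the grip in N (left out, the last holds). Time passes only in rows, so rows that do not move let the fingers close. It gives the time, the measured TCP pose, the force and the opening at its end, in the units of the state.
- manip.get_obs(): the state, without advancing time (a new reading comes with each control period).
- camera(name): name is "side" or "top" or "wrist"; returns (picture, depth): 420x560x3 uint8, red, green, blue; 420x560 float32, m along the optical axis (not along the pixel's ray), 0 where there is no reading.
- camera_info(name): a dict with "camera_matrix" (3x3 intrinsics, pixels), "xyz" and "rotation" of the camera in the world; the wrist camera has in their place "T_tool_cam" (4x4, takes a point from camera to tool coordinates, whose origin is the TCP and whose axes are the flange's). Camera axes: x right, y down, z forward; pixel columns grow to the right and rows downward; lengths in m; the calibration is good to about 2 mm. A picture is of the moment at which its call begins: read the wrist's pose just before it. camera_info takes no time and is no camera call.
- workorder.hand_in(): hands the job in, once; it reports no verdict.
Trained networks look in the newest picture that a camera, given by its name, has taken for a name from the list of things; names that differ only in an ending like _2 or _b are one class to them, and where a whole thing is asked for, a point or a joint stands for the part that bears it (a point fixed in the world has none). Each returns a list of dicts, best first, with "conf" (0 to 1); they miss things now and then, are a little off and sometimes report something else, mostly with a low value. They report only what shows in the picture. A call takes as long as a camera call. They do not tell look-alikes from the thing itself.
- nets.look_for(camera, thing): "rect" ([left, top, width, height] in pixels, round what is visible of it).
- nets.place_of(camera, thing): "xy" ([column, row] in pixels: a listed point, or the origin of a listed thing).
The state is a dict: "clock": time; "joint_pos": joint angles; "joint_velocities": joint speeds; "tau": joint torques, N m; "position": TCP position; "ee_rot": TCP orientation; "ft_force": force on the tool from outside, world axes, zero at the start; "torque": the same for the moment, N m; "grip_width": opening from 0.0 (shut) to 1.0 (fully open).
Only numpy, scipy, OpenCV 4.12 (cv2) and the standard library are available. Lean on these libraries where they do the work, as an engineer would, in place of code of your own. Each camera call takes 0.05 s, during which the arm holds its last target. There are 200 camera calls.

## Working session

There is one attempt and no reset: what is moved stays moved. The work goes in short steps, Python scripts to look and compute and a tool call to move; the robot and the scene stay as the last step left them, time stands still between calls to the robot, and variables do not carry over. Pictures are saved under pics/ and viewed, about 8 in all and at most 12, crops included, and the job is handed in when it is done.

Besides the shell and the picture viewer there is one more tool, called after ">>>" as a command line: name --pt "numbers of a row" for each row, then --argument value for the rest. apply_moves: Moves the arm, as the interface text tells. Its arguments: {"type":"object","properties":{"commands":{"type":"array","items":{"type":"array","items":{"type":"number"}}},"squeeze":{"type":"number"}},"required":["commands"]}

```bash
mkdir -p pics
cat > h.py <<'E'
from workcell import manip, camera, camera_info, workorder, nets
import numpy as np, cv2
from scipy.spatial.transform import Rotation as R
def pose():
    o=manip.get_obs(); return np.array(o['position']),R.from_quat(o['ee_rot']).as_matrix(),o
def shot(n):
    p,Rm,o=pose(); im,d=camera(n); i=camera_info(n); K=np.array(i['camera_matrix'])
    if n=='wrist':
        T=np.array(i['T_tool_cam']); W=np.eye(4); W[:3,:3]=Rm; W[:3,3]=p; T=W@T
    else:
        T=np.eye(4); r=np.array(i['rotation']); T[:3,:3]=r if r.shape==(3,3) else R.from_quat(r).as_matrix(); T[:3,3]=i['xyz']
    return im,d,K,T
def cloud(d,K,T):
    v,u=np.mgrid[:d.shape[0],:d.shape[1]]
    P=np.stack([(u-K[0,2])/K[0,0]*d,(v-K[1,2])/K[1,1]*d,d],-1)@T[:3,:3].T+T[:3,3]
    P[d==0]=np.nan; return P
def save(n,im): cv2.imwrite('pics/'+n,im[:,:,::-1])
E
python3 - <<'E'
from h import *
for n in ['top','side']:
    im,d,K,T=shot(n); save(n+'1.png',im); P=cloud(d,K,T); np.savez(n+'1.npz',im=im,P=P,K=K,T=T)
    print(n,T.round(3).tolist())
    for t in ['carry_box','box_hole','tall_hook','seed_tub']:
        for r in nets.place_of(n,t)[:3]:
            c,w=map(int,np.clip(r['xy'],0,[559,419])); print(t,r,P[w,c].round(3))
print(pose())
E
```

```text
top [[-0.002, -0.994, 0.11, 0.329], [-1.0, -0.0, -0.021, 0.085], [0.021, -0.11, -0.994, 1.137], [0.0, 0.0, 0.0, 1.0]]
carry_box {'xy': [123.5, 238.2], 'conf': 0.85} [0.367 0.454 0.114]
carry_box {'xy': [190.3, 216.2], 'conf': 0.57} [0.425 0.298 0.073]
box_hole {'xy': [180.9, 203.4], 'conf': 0.94} [0.446 0.301 0.18 ]
box_hole {'xy': [101.1, 238.8], 'conf': 0.91} [0.365 0.482 0.177]
tall_hook {'xy': [436.2, 299.2], 'conf': 0.93} [ 0.226 -0.282  0.21 ]
tall_hook {'xy': [188.7, 313.1], 'conf': 0.76} [0.198 0.271 0.209]
tall_hook {'xy': [347.3, 134.8], 'conf': 0.57} [ 0.606 -0.09   0.206]
seed_tub {'xy': [413.8, 205.7], 'conf': 0.85} [ 0.448 -0.267  0.126]
side [[-0.713, -0.456, 0.532, -0.281], [-0.7, 0.438, -0.564, 0.809], [0.024, -0.775, -0.632, 0.971], [0.0, 0.0, 0.0, 1.0]]
carry_box {'xy': [208.3, 296.2], 'conf': 0.78} [0.399 0.349 0.069]
carry_box {'xy': [167.7, 358.3], 'conf': 0.61} [0.323 0.518 0.07 ]
carry_box {'xy': [355.7, 193.9], 'conf': 0.2} [ 0.447 -0.271  0.026]
box_hole {'xy': [159.4, 323.1], 'conf': 0.81} [0.413 0.476 0.068]
box_hole {'xy': [206.7, 256.7], 'conf': 0.59} [0
[... 552 characters left out ...]
 array([ 1.08041194,  0.33221371, -0.06468669,  1.46014334,  0.02160272,
        1.34991562, -0.08848986]), 'joint_velocities': array([ 5.51674024e-04,  1.64366684e-04, -1.14239814e-04, -2.94072063e-04,
       -1.75806003e-04, -7.48879515e-04,  7.33478333e-05]), 'tau': array([-4.61596483e-04, -6.24748421e+01,  4.90278576e-02, -3.91556239e+01,
        1.65104476e-02,  2.44419374e-03, -7.39571476e-06]), 'position': array([ 0.28182367, -0.557849  ,  0.2313082 ]), 'ee_rot': array([9.72771423e-01, 2.31766605e-01, 5.04054424e-06, 6.13718688e-06]), 'ft_force': array([-0.52759989,  0.10263567, -0.12320959]), 'torque': array([-0.004839  ,  0.04513929,  0.04578168]), 'grip_width': 1.0018026356415337})
```

View pics/top1.png

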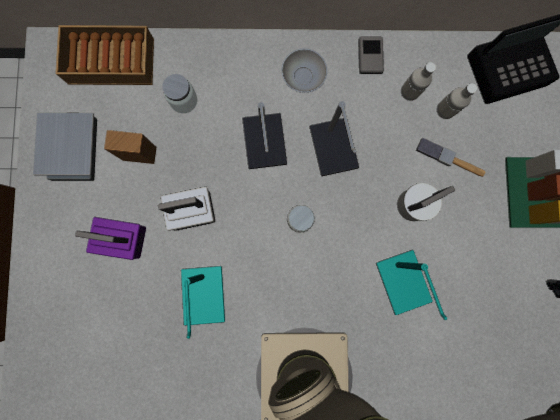

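View pics/side1.png

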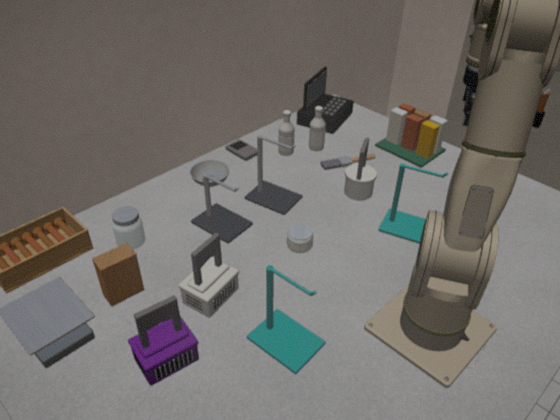

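The white box is at top-view pixel (185,208). The tall grey stand is at (335,140) and the short grey one at (265,140). The turquoise stands and the purple box are decoys. Next I'll get their geometry from the depth clouds.

Run:
```python
from h import *
def rect(q):
    r=cv2.minAreaRect(q[:,:2].astype(np.float32)*1000); return np.round(r[0],1),np.round(r[1],1),round(r[2],1),'ends',np.round(cv2.boxPoints(r)).tolist()
for n in ['top','side']:
    Z=np.load(n+'1.npz'); P=Z['P'].reshape(-1,3); C=Z['im'].reshape(-1,3).astype(int)
    def sel(x0,x1,y0,y1,z0,z1): 
        return P[(P[:,0]>x0)&(P[:,0]<x1)&(P[:,1]>y0)&(P[:,1]<y1)&(P[:,2]>z0)&(P[:,2]<z1)]
    for nm,b in dict(plate=(.38,.5,.22,.37,.172,.19),lid=(.36,.5,.22,.37,.055,.09),wire=(.5,.75,-.2,0.0,.198,.225),wiretip=(.5,.75,-.2,0,.214,.23),post=(.5,.75,-.2,0,.05,.19),foot=(.5,.75,-.2,0,.008,.02),shortw=(.5,.75,.0,.15,.145,.17),tub=(.38,.55,-.36,-.2,.17,.19)).items():
        q=sel(*b); print(n,nm,len(q),rect(q) if len(q)>3 else '', q[:,2].mean().round(4) if len(q) else '')
```

```text
top plate 240 (array([446.9, 309.4]), array([14.5, 89.9]), 11.4, 'ends', [[431.0, 352.0], [449.0, 264.0], [463.0, 267.0], [445.0, 355.0]]) 0.1791
top lid 1309 (array([447. , 309.3]), array([ 94.6, 124.1]), 11.5, 'ends', [[388.0, 361.0], [413.0, 239.0], [506.0, 258.0], [481.0, 380.0]]) 0.0732
top wire 210 (array([622.3, -88.7]), array([128.2,  15.4]), 11.0, 'ends', [[558.0, -93.0], [561.0, -108.0], [687.0, -84.0], [684.0, -69.0]]) 0.2091
top wiretip 12 (array([ 564.9, -103.5]), array([5.5, 9.6]), 85.8, 'ends', [[560.0, -106.0], [570.0, -107.0], [570.0, -101.0], [560.0, -100.0]]) 0.2172
top post 121 (array([674.1, -75.1]), array([15.9,  8.3]), 56.8, 'ends', [[666.0, -79.0], [673.0, -84.0], [682.0, -71.0], [675.0, -66.0]]) 0.1233
top foot 1753 (array([629. , -88.4]), array([150.9, 109.9]), 12.7, 'ends', [[543.0, -51.0], [568.0, -159.0], [715.0, -125.0], [690.0, -18.0]]) 0.012
top shortw 176 (array([638.7, 108.7]), array([129.4,  13.3]), 5.5, 'ends', [[574.0, 109.0], [575.0, 96.0], [704.0, 108.0], [702.0, 122.0]]) 0.1542
top tub 227 (array([ 463.2, -307.4]), array([13.9, 89.4]), 27.4, 'e
[... 572 characters left out ...]
[110.3,   5.6]), 15.9, 'ends', [[559.0, -101.0], [560.0, -106.0], [666.0, -76.0], [665.0, -71.0]]) 0.2175
side post 211 (array([673.8, -74.3]), array([16. , 16.5]), 48.0, 'ends', [[662.0, -75.0], [675.0, -86.0], [685.0, -74.0], [673.0, -63.0]]) 0.1207
side foot 1006 (array([611.7, -94.7]), array([188.9, 122.2]), 12.2, 'ends', [[506.0, -55.0], [532.0, -174.0], [717.0, -134.0], [691.0, -15.0]]) 0.0132
side shortw 133 (array([638.1, 109.1]), array([131.2,  15.4]), 5.0, 'ends', [[572.0, 111.0], [573.0, 96.0], [704.0, 107.0], [703.0, 122.0]]) 0.1542
side tub 93 (array([ 462.9, -308. ]), array([14.3, 96.9]), 27.0, 'ends', [[435.0, -268.0], [478.0, -354.0], [491.0, -348.0], [447.0, -262.0]]) 0.1795
```

```bash
cat >> h.py <<'E'
def plan(wps,grip,step=.04,turn=6.5):
    """wps: list of (x,y,z,yaw of tool y deg); prints rows"""
    p,Rm,o=pose(); p=p.copy(); yaw=np.degrees(np.arctan2(Rm[1,1],Rm[0,1])); k=0
    print('t',o['clock'],'p',p.round(4),'yaw',yaw.round(2),'tilt',Rm[2,2].round(5),'w',round(o['grip_width'],3),'F',np.round(o['ft_force'],1),'q',np.round(o['joint_pos'],2))
    for w in wps:
        t=np.array(w[:3]); dy=(w[3]-yaw+180)%360-180
        n=max(1,int(np.ceil(max(np.linalg.norm(t-p)/step,abs(dy)/turn)))); d=(t-p)/n
        for i in range(n):
            Y=np.radians(yaw); ty=np.array([np.cos(Y),np.sin(Y),0]); tz=np.array([0,0,-1.]); tx=np.cross(ty,tz)
            if k%5==0: print('--')
            k+=1; print([round(float(d@tx),3),round(float(d@ty),3),round(float(d@tz),3),round(-dy/n,1),grip])
            yaw+=dy/n
        p=t
E
python3 -c "
from h import *
plan([(.30,-.54,.30,-63.2),(.5,-.12,.32,-20),(.447,.309,.30,11.4)],-1)"
```

```text
t 0.5 p [ 0.2818 -0.5578  0.2313] yaw -63.2 tilt -1.0 w 1.002 F [-0.5  0.1 -0.1] q [ 1.08  0.33 -0.06  1.46  0.02  1.35 -0.09]
--
[0.012, -0.004, -0.034, np.float64(0.0), -1]
[0.012, -0.004, -0.034, np.float64(0.0), -1]
[0.031, -0.024, -0.002, np.float64(-3.6), -1]
[0.032, -0.022, -0.002, np.float64(-3.6), -1]
[0.033, -0.02, -0.002, np.float64(-3.6), -1]
--
[0.035, -0.018, -0.002, np.float64(-3.6), -1]
[0.036, -0.015, -0.002, np.float64(-3.6), -1]
[0.036, -0.013, -0.002, np.float64(-3.6), -1]
[0.037, -0.011, -0.002, np.float64(-3.6), -1]
[0.038, -0.008, -0.002, np.float64(-3.6), -1]
--
[0.038, -0.006, -0.002, np.float64(-3.6), -1]
[0.039, -0.004, -0.002, np.float64(-3.6), -1]
[0.039, -0.001, -0.002, np.float64(-3.6), -1]
[0.039, 0.001, -0.002, np.float64(-3.6), -1]
[0.035, -0.018, 0.002, np.float64(-2.9), -1]
--
[0.036, -0.016, 0.002, np.float64(-2.9), -1]
[0.037, -0.014, 0.002, np.float64(-2.9), -1]
[0.037, -0.012, 0.002, np.float64(-2.9), -1]
[0.038, -0.011, 0.002, np.float64(-2.9), -1]
[0.038, -0.009, 0.002, np.float64(-2.9), -1]
--
[0.039, -0.007, 0.002, np.float64(-2.9), -1]
[0.039, -0.005, 0.002, np.float64(-2.9), -1]
[0.039, -0.003, 0.002, np.float64(-2.9), -1]
[0.039, -0.001, 0.002, np.float64(-2.9), -1]
[0.039, 0.001, 0.002, np.float64(-2.9), -1]
```

>>> apply_moves --pt "0.012 -0.004 -0.034 0 -1" --pt "0.012 -0.004 -0.034 0 -1" --pt "0.031 -0.024 -0.002 -3.6 -1" --pt "0.032 -0.022 -0.002 -3.6 -1" --pt "0.033 -0.02 -0.002 -3.6 -1"

```text
clock: 0.92
position: [0.3447, -0.4375, 0.3059]
ee_rot: [0.948, 0.317, -0.002, -0.001]
ft_force: [0.3, -0.9, 0.0]
grip_width: 1.0
```

>>> apply_moves --pt "0.035 -0.018 -0.002 -3.6 -1" --pt "0.036 -0.015 -0.002 -3.6 -1" --pt "0.036 -0.013 -0.002 -3.6 -1" --pt "0.037 -0.011 -0.002 -3.6 -1" --pt "0.038 -0.008 -0.002 -3.6 -1"

```text
clock: 1.33
position: [0.4315, -0.2545, 0.3176]
ee_rot: [0.884, 0.468, -0.002, 0.001]
ft_force: [0.8, -0.4, 0.0]
grip_width: 0.996
```

>>> apply_moves --pt "0.038 -0.006 -0.002 -3.6 -1" --pt "0.039 -0.004 -0.002 -3.6 -1" --pt "0.039 -0.001 -0.002 -3.6 -1" --pt "0.039 0.001 -0.002 -3.6 -1" --pt "0.035 -0.018 0.002 -2.9 -1"

```text
clock: 1.75
position: [0.4949, -0.0648, 0.3247]
ee_rot: [0.799, 0.602, -0.001, 0.002]
ft_force: [0.3, -0.2, 0.3]
grip_width: 0.997
```

```bash
python3 -c "
from h import *
plan([(.447,.309,.28,11.4)],-1)"
```

```text
t 1.75 p [ 0.4949 -0.0648  0.3247] yaw -15.99 tilt -0.99999 w 0.997 F [ 0.3 -0.2  0.3] q [ 0.56  0.05 -0.54  1.61  0.03  1.49 -0.26]
--
[0.035, -0.015, 0.004, np.float64(-2.7), -1]
[0.035, -0.013, 0.004, np.float64(-2.7), -1]
[0.036, -0.012, 0.004, np.float64(-2.7), -1]
[0.036, -0.01, 0.004, np.float64(-2.7), -1]
[0.037, -0.008, 0.004, np.float64(-2.7), -1]
--
[0.037, -0.006, 0.004, np.float64(-2.7), -1]
[0.037, -0.004, 0.004, np.float64(-2.7), -1]
[0.038, -0.003, 0.004, np.float64(-2.7), -1]
[0.038, -0.001, 0.004, np.float64(-2.7), -1]
[0.038, 0.001, 0.004, np.float64(-2.7), -1]
```

>>> apply_moves --pt "0.035 -0.015 0.004 -2.7 -1" --pt "0.035 -0.013 0.004 -2.7 -1" --pt "0.036 -0.012 0.004 -2.7 -1" --pt "0.036 -0.01 0.004 -2.7 -1" --pt "0.037 -0.008 0.004 -2.7 -1"

```text
clock: 2.17
position: [0.4679, 0.132, 0.3045]
ee_rot: [0.718, 0.696, 0.0, 0.004]
ft_force: [1.5, -0.0, 0.2]
grip_width: 1.002
```

>>> apply_moves --pt "0.037 -0.006 0.004 -2.7 -1" --pt "0.037 -0.004 0.004 -2.7 -1" --pt "0.038 -0.003 0.004 -2.7 -1" --pt "0.03 -0.001 0.004 -2.7 -1" --pt "0 0 0 -2.7 -1"

```text
clock: 2.58
position: [0.4422, 0.2877, 0.288]
ee_rot: [0.623, 0.782, 0.002, 0.004]
ft_force: [-0.2, -0.3, -0.1]
grip_width: 1.002
```

```bash
python3 -c "
from h import *
im,d,K,T=shot('wrist'); save('w1.png',im); P=cloud(d,K,T).reshape(-1,3)
q=P[(P[:,2]>.172)&(P[:,2]<.19)&(abs(P[:,0]-.447)<.06)&(abs(P[:,1]-.309)<.08)]
r=cv2.minAreaRect(q[:,:2].astype(np.float32)*1000); print(len(q),r)
plan([(.447,.309,.19,11.4),(.447,.309,.146,11.4)],-1)"
```

```text
2435 ((446.99188232421875, 310.4979248046875), (14.086869239807129, 88.74575805664062), 11.658945083618164)
t 2.6333 p [0.4431 0.2856 0.2882] yaw 13.09 tilt -0.99995 w 0.998 F [-0.2 -0.5 -0.1] q [ 0.14  0.17 -0.89  1.6   0.15  1.43 -0.54]
--
[0.007, 0.003, 0.033, np.float64(0.6), -1]
[0.007, 0.003, 0.033, np.float64(0.6), -1]
[0.007, 0.003, 0.033, np.float64(0.6), -1]
[0.0, 0.0, 0.022, np.float64(-0.0), -1]
[0.0, 0.0, 0.022, np.float64(-0.0), -1]
```

View pics/w1.png

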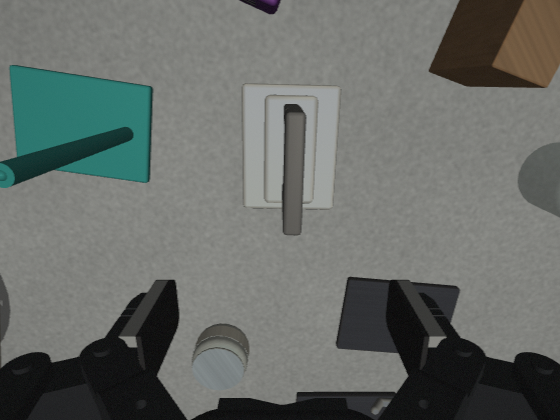

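The wrist view shows the white box's handle (293,170) ahead of the open fingers. It puts the plate at (0.447, 0.310), yaw 11.7°, which agrees with the top camera. Descending.

>>> apply_moves --pt "0.008 0.003 0.033 0.6 -1" --pt "0.007 0.003 0.033 0.6 -1" --pt "0.007 0.001 0.03 0.3 -1" --pt "0 0 0 0 -1"

```text
clock: 2.97
position: [0.449, 0.3077, 0.1913]
ee_rot: [0.635, 0.773, 0.004, 0.007]
ft_force: [-0.6, -1.4, -0.6]
grip_width: 1.003
```

```bash
python3 -c "
from h import *
plan([(.447,.310,.147,11.6)],-1)"
```

```text
t 2.9667 p [0.449  0.3077 0.1913] yaw 11.18 tilt -0.99988 w 1.003 F [-0.6 -1.4 -0.6] q [ 0.07  0.28 -0.88  1.7   0.24  1.25 -0.67]
--
[0.001, -0.001, 0.022, np.float64(-0.2), -1]
[0.001, -0.001, 0.022, np.float64(-0.2), -1]
```

>>> apply_moves --pt "0.001 -0.001 0.022 -0.2 -1" --pt "0.001 -0.001 0.022 -0.2 -1" --pt "0 0 0 0 -1"

```text
clock: 3.22
position: [0.4496, 0.3066, 0.1489]
ee_rot: [0.634, 0.773, 0.004, 0.008]
ft_force: [-0.3, 0.2, 0.5]
grip_width: 0.998
```

>>> apply_moves --pt "0 0 0 0 1" --pt "0 0 0 0 1" --pt "0 0 0 0 1" --pt "0 0 0 0 1" --pt "0 0 0 0 1" --squeeze 50

```text
clock: 3.63
position: [0.4535, 0.3056, 0.1568]
ee_rot: [0.636, 0.771, 0.007, 0.01]
ft_force: [-1.2, -0.8, 0.9]
grip_width: 0.301
```

>>> apply_moves --pt "0 0 0 0 1" --pt "0 0 0 0 1" --pt "0 0 0 0 1" --pt "0 0 0 0 1"

```text
clock: 3.97
position: [0.4537, 0.3056, 0.158]
ee_rot: [0.637, 0.771, 0.007, 0.01]
ft_force: [0.6, 0.0, -1.7]
grip_width: 0.151
```

```bash
python3 -c "
from h import *
plan([(.447,.310,.26,11.6)],1)"
```

```text
t 3.9667 p [0.4537 0.3056 0.158 ] yaw 10.93 tilt -0.9997 w 0.151 F [ 0.6  0.  -1.7] q [ 0.06  0.32 -0.87  1.74  0.28  1.18 -0.7 ]
--
[0.002, -0.002, -0.034, np.float64(-0.2), 1]
[0.002, -0.002, -0.034, np.float64(-0.2), 1]
[0.002, -0.002, -0.034, np.float64(-0.2), 1]
```

>>> apply_moves --pt "0 0 -0.02 0 1" --pt "0 0 -0.02 0 1" --pt "0 0 -0.03 0 1" --pt "0 0 -0.03 0 1" --squeeze 70

```text
clock: 4.3
position: [0.448, 0.303, 0.2537]
ee_rot: [0.636, 0.772, 0.001, 0.007]
ft_force: [0.4, 0.9, -2.8]
grip_width: 0.141
```

```bash
cat > m.py <<'E'
from h import *
im,d,K,T=shot('side'); save('s_now.png',im); P=cloud(d,K,T); p=pose()[0]
m=(abs(P-p)[...,:2].max(-1)<.1)&(P[...,2]>p[2]-.2)&(P[...,2]<p[2]+.03)
im2,d2,K2,T2=shot('top'); 
ys,xs=np.where(m); print(xs.min(),xs.max(),ys.min(),ys.max())
E
python3 -c "
from h import *
im,d,K,T=shot('side'); save('s2.png',im)
plan([(.447,.310,.27,12.5),(.50,-.115,.28,12.5)],1)"
```

```text
t 4.35 p [0.4495 0.3046 0.2597] yaw 11.0 tilt -0.99983 w 0.146 F [1.1 1.5 4.2] q [ 0.09  0.23 -0.89  1.61  0.2   1.38 -0.63]
--
[0.006, -0.001, -0.01, np.float64(-1.5), 1]
[-0.039, -0.004, -0.001, np.float64(-0.0), 1]
[-0.039, -0.004, -0.001, np.float64(-0.0), 1]
[-0.039, -0.004, -0.001, np.float64(-0.0), 1]
[-0.039, -0.004, -0.001, np.float64(-0.0), 1]
--
[-0.039, -0.004, -0.001, np.float64(-0.0), 1]
[-0.039, -0.004, -0.001, np.float64(-0.0), 1]
[-0.039, -0.004, -0.001, np.float64(-0.0), 1]
[-0.039, -0.004, -0.001, np.float64(-0.0), 1]
[-0.039, -0.004, -0.001, np.float64(-0.0), 1]
--
[-0.039, -0.004, -0.001, np.float64(-0.0), 1]
[-0.039, -0.004, -0.001, np.float64(-0.0), 1]
```

View pics/s2.png

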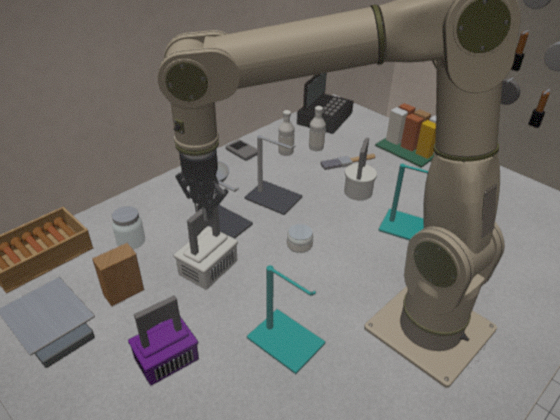

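The side view shows the box lifted and upright in the gripper at (208,255). Now carrying it to the front of the tall hook.

>>> apply_moves --pt "-0.015 -0.002 -0.004 -0.8 1" --pt "-0.03 -0.004 -0.001 -0.8 1" --pt "-0.039 -0.004 0 0 1" --pt "-0.039 -0.004 0 0 1" --pt "-0.039 -0.004 0 0 1"

```text
clock: 4.77
position: [0.4648, 0.1489, 0.2679]
ee_rot: [0.618, 0.786, 0.008, 0.007]
ft_force: [0.5, -0.0, -2.3]
grip_width: 0.144
```

>>> apply_moves --pt "-0.039 -0.004 0 0 1" --pt "-0.039 -0.004 0 0 1" --pt "-0.039 -0.004 0 0 1" --pt "-0.03 -0.003 0 0 1"

```text
clock: 5.1
position: [0.484, -0.0063, 0.2675]
ee_rot: [0.618, 0.786, 0.008, 0.009]
ft_force: [1.5, -0.9, -3.3]
grip_width: 0.149
```

```bash
python3 -c "
from h import *
plan([(.508,-.118,.265,12.5)],1)"
```

```text
t 5.1 p [ 0.484  -0.0063  0.2675] yaw 13.69 tilt -0.99973 w 0.149 F [ 1.5 -0.9 -3.3] q [ 0.56  0.02 -0.64  1.75  0.01  1.35  0.16]
--
[-0.038, -0.001, 0.001, np.float64(0.4), 1]
[-0.038, -0.001, 0.001, np.float64(0.4), 1]
[-0.038, -0.001, 0.001, np.float64(0.4), 1]
```

>>> apply_moves --pt "-0.035 -0.001 0.001 0.4 1" --pt "-0.035 -0.001 0.001 0.4 1" --pt "-0.02 -0.001 0.001 0.4 1" --pt "0 0 0 0 1"

```text
clock: 5.43
position: [0.5009, -0.1073, 0.263]
ee_rot: [0.63, 0.777, 0.006, 0.009]
ft_force: [0.0, 0.0, -2.9]
grip_width: 0.144
```

```bash
cat > meas.py <<'E'
from h import *
import sys
def rect(q):
    r=cv2.minAreaRect(q[:,:2].astype(np.float32)*1000); return len(q),np.round(r[0],1),np.round(r[1],1),round(r[2],1),'z',q[:,2].mean().round(4)
H=np.array([.606,-.0907,.21]); a=np.radians(12.7); A=np.array([[np.cos(a),np.sin(a),0],[-np.sin(a),np.cos(a),0],[0,0,1]])
p,Rm,o=pose(); print('TCP in hook frame mm',(A@(p-H)*1000).round(1))
ims=[]
for n in ['top','side']:
    im,d,K,T=shot(n); C=cloud(d,K,T); np.savez(n+'_m.npz',im=im,P=C); P=(C.reshape(-1,3)-H)@A.T
    ims.append(im)
    P=P[np.isfinite(P[:,0])]; t=A@(p-H)
    s=lambda b:P[(P[:,0]>t[0]+b[0])&(P[:,0]<t[0]+b[1])&(abs(P[:,1]-t[1])<.08)&(P[:,2]>t[2]+b[2])&(P[:,2]<t[2]+b[3])]
    q=s((-.07,.07,-.118,-.07)); print(n,'lid',rect(q),'maxz',np.percentile(q[:,2],[50,90,98]).round(4))
    q=s((-.03,.03,-.06,.035)); print(n,'plate',rect(q))
save(sys.argv[1],cv2.resize(ims[1][60:340,130:470],None,fx=2,fy=2))
plan([(.508,-.118,.265,12.5)],1)
E
python3 meas.py m1.png
```

```text
TCP in hook frame mm [-106.1    6.9   53. ]
top lid (1228, array([-104. ,   23.2]), array([102.9,  94.4]), 89.3, 'z', np.float64(-0.0313)) maxz [-0.0329 -0.0221 -0.0203]
top plate (254, array([-112. ,   34.7]), array([33.5, 44.2]), 7.4, 'z', np.float64(0.0608))
side lid (1112, array([-105.1,   16.7]), array([128. ,  95.3]), 89.8, 'z', np.float64(-0.0356)) maxz [-0.0329 -0.0212 -0.0186]
side plate (519, array([-106.7,   16.1]), array([93.3, 40.4]), 71.3, 'z', np.float64(0.0481))
t 5.5333 p [ 0.5009 -0.103   0.2633] yaw 12.15 tilt -0.99977 w 0.148 F [-0.6  0.1 -1.6] q [ 0.64  0.08 -0.55  1.7   0.04  1.35  0.29]
--
[-0.016, 0.004, -0.002, np.float64(-0.4), 1]
```

View pics/m1.png

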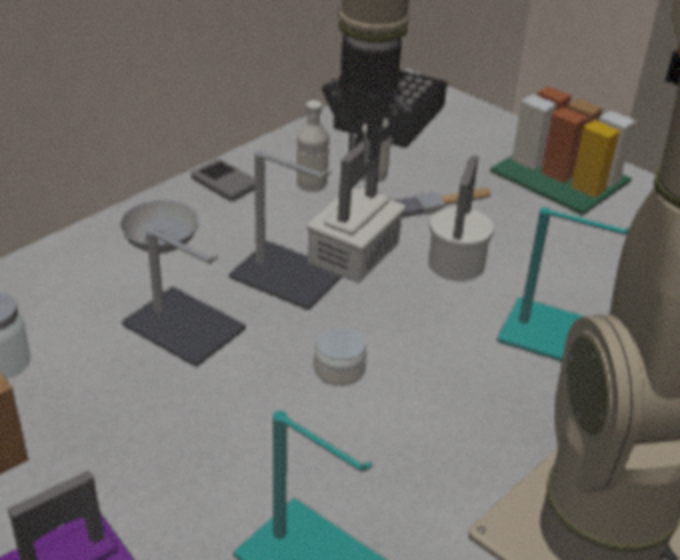

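Side crop: the box is held upright just in front of the tall hook's tip, with the handle at (355,170) and the hook tip at (325,173). The box centre is about 17 mm to +y of the hook line and the ceiling about 34 mm above the wire. I'll correct y and z first.

>>> apply_moves --pt "-0.009 0 0.003 0 1" --pt "-0.008 0 0.002 0 1" --pt "0 0 0 0 1"

```text
clock: 5.78
position: [0.5051, -0.1169, 0.258]
ee_rot: [0.626, 0.78, 0.007, 0.008]
ft_force: [-0.4, -1.0, -1.8]
grip_width: 0.145
```

```bash
python3 meas.py m2.png
python3 - <<'E'
import numpy as np,cv2
H=np.array([.606,-.0907,.21]); a=np.radians(12.7); A=np.array([[np.cos(a),np.sin(a),0],[-np.sin(a),np.cos(a),0],[0,0,1]])
for n in ['top','side']:
    P=(np.load(n+'_m.npz')['P'].reshape(-1,3)-H)@A.T
    for x0 in range(-60,80,20):
        q=P[(P[:,0]*1e3>x0)&(P[:,0]*1e3<x0+20)&(abs(P[:,1])<.02)&(P[:,2]>-.008)&(P[:,2]<.014)]
        if len(q): print(n,x0,len(q),(np.median(q,0)*1e3).round(1))
E
```

```text
TCP in hook frame mm [-104.2   -3.4   48. ]
top lid (1247, array([-102.4,   12.3]), array([104.3,  94.4]), 89.8, 'z', np.float64(-0.0364)) maxz [-0.0379 -0.0272 -0.0257]
top plate (262, array([-107.1,   24.8]), array([37.6, 45. ]), 5.5, 'z', np.float64(0.0567))
side lid (1088, array([-103.5,    6.1]), array([127. ,  95.9]), 89.5, 'z', np.float64(-0.0406)) maxz [-0.0377 -0.0259 -0.0239]
side plate (493, array([-104.6,    4.8]), array([91.6, 40.7]), 73.1, 'z', np.float64(0.0427))
t 5.8833 p [ 0.5051 -0.1157  0.2583] yaw 12.55 tilt -0.99975 w 0.148 F [ 0.4  0.  -2.8] q [ 0.65  0.1  -0.54  1.69  0.05  1.34  0.32]
--
[-0.003, 0.002, -0.007, np.float64(0.0), 1]
top -60 13 [-43.7  -1.8   7.9]
top -40 27 [-28.9  -2.1  -1.5]
top -20 31 [-10.   -2.4  -1.1]
top 0 30 [10.2 -2.2 -1.1]
top 20 29 [29.6 -2.2 -0.4]
top 40 32 [50.3 -2.2 -1.2]
top 60 44 [71.6 -2.7 -2.1]
side -60 10 [-44.3  -0.9   7. ]
side -40 17 [-29.3  -0.4  -0.6]
side -20 16 [-12.2  -2.4  -1.2]
side 0 21 [ 8.4 -1.  -1.8]
side 20 15 [32.4 -0.1 -0.6]
side 40 18 [50.7 -1.1 -0.7]
side 60 23 [71.4 -0.6 -0.7]
```

>>> apply_moves --pt "-0.006 0.01 0 0 1" --pt "-0.002 0.02 0 0 1" --pt "0 0.02 0 0 1" --pt "0 0.01 0 0 1"

```text
clock: 6.22
position: [0.5661, -0.1088, 0.2609]
ee_rot: [0.625, 0.78, 0.007, 0.009]
ft_force: [0.5, 0.6, -2.7]
grip_width: 0.144
```

```bash
python3 meas.py m3.png
```

```text
TCP in hook frame mm [-42.9  -8.9  50.9]
top lid (1261, array([-41. ,  -2.7]), array([ 94.6, 123.2]), 0.0, 'z', np.float64(-0.0341)) maxz [-0.035  -0.0247 -0.0227]
top plate (315, array([-37.5,  17.8]), array([48.5, 49.7]), 87.6, 'z', np.float64(0.0555))
side lid (1032, array([-41.8,  -3.1]), array([133.,  95.]), 89.2, 'z', np.float64(-0.0384)) maxz [-0.0355 -0.0235 -0.0213]
side plate (522, array([-41.9,  -1. ]), array([94. , 40.6]), 74.5, 'z', np.float64(0.0437))
t 6.3167 p [ 0.5658 -0.1084  0.2606] yaw 12.67 tilt -0.99975 w 0.151 F [-0.6 -0.2 -2.9] q [ 0.58  0.24 -0.55  1.55  0.13  1.37  0.24]
--
[0.002, -0.029, -0.002, np.float64(0.1), 1]
[0.002, -0.029, -0.002, np.float64(0.1), 1]
```

View pics/m3.png

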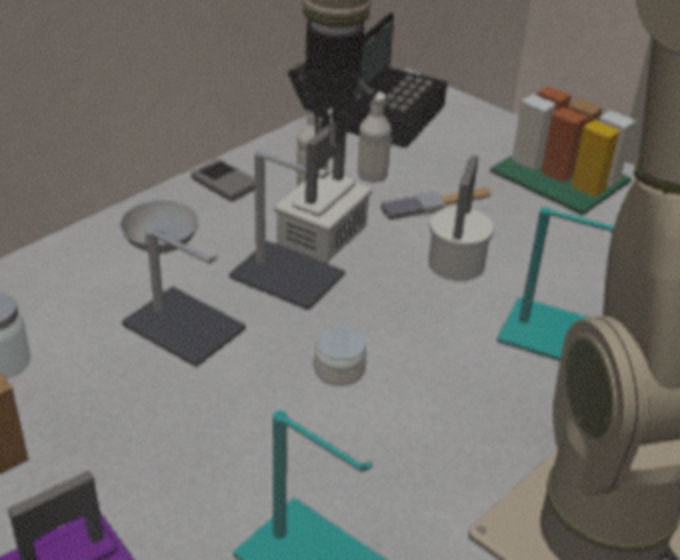

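The hole is over the hook tip, which shows through at (320,172), with no contact force. Next: 32 mm further in, then lower.

>>> apply_moves --pt "0.001 0.017 0 0 1" --pt "0 0.014 0 0 1" --pt "0 0.004 0 0 1"

```text
clock: 6.57
position: [0.5989, -0.0991, 0.2617]
ee_rot: [0.625, 0.781, 0.006, 0.008]
ft_force: [0.8, 0.2, -2.9]
grip_width: 0.143
```

```bash
python3 meas.py m4.png
```

```text
TCP in hook frame mm [-8.7 -6.6 51.7]
top lid (1246, array([-7. , -0.1]), array([ 95.2, 122.7]), 0.0, 'z', np.float64(-0.0337)) maxz [-0.0345 -0.0238 -0.0214]
top plate (367, array([-10.1,  18.9]), array([58.5, 52. ]), 4.3, 'z', np.float64(0.0498))
side lid (986, array([-9.3,  0.6]), array([132.3,  96. ]), 88.8, 'z', np.float64(-0.0378)) maxz [-0.0347 -0.0228 -0.0206]
side plate (546, array([-10.8,   0.9]), array([87.2, 48.8]), 64.9, 'z', np.float64(0.0424))
t 6.6667 p [ 0.5982 -0.0992  0.2617] yaw 12.72 tilt -0.99978 w 0.146 F [ 0.2  0.7 -2.5] q [ 0.53  0.31 -0.56  1.46  0.17  1.39  0.19]
--
[0.001, -0.031, -0.001, np.float64(0.1), 1]
[0.0, -0.031, -0.001, np.float64(0.1), 1]
[0.0, -0.031, -0.001, np.float64(0.1), 1]
```

>>> apply_moves --pt "0 0 0.012 0 1" --pt "-0.001 0 0.012 0 1" --pt "0 0 0.002 0 1"

```text
clock: 6.92
position: [0.5973, -0.101, 0.2342]
ee_rot: [0.625, 0.781, 0.006, 0.009]
ft_force: [-0.3, 0.4, -3.1]
grip_width: 0.146
```

>>> apply_moves --pt "0 0 0.003 0 1"

```text
clock: 7.0
position: [0.5972, -0.1013, 0.2316]
ee_rot: [0.625, 0.781, 0.006, 0.009]
ft_force: [-11.5, 1.5, 43.8]
grip_width: 0.148
```

>>> apply_moves --pt "0 0 0.002 0 1"

```text
clock: 7.08
position: [0.5973, -0.1012, 0.2318]
ee_rot: [0.625, 0.781, 0.006, 0.01]
ft_force: [-9.2, 2.7, 24.6]
grip_width: 0.148
```

Contact with the wire: the force has turned upward at the expected height. Relax, then open part way.

>>> apply_moves --pt "0 0 -0.001 0 1" --pt "0 0 0 0 1" --squeeze 20

```text
clock: 7.25
position: [0.5969, -0.1016, 0.2339]
ee_rot: [0.625, 0.78, 0.007, 0.011]
ft_force: [0.5, 0.0, -2.0]
grip_width: 0.146
```

```bash
python3 meas.py m5.png
```

```text
TCP in hook frame mm [-11.3  -8.6  23.9]
top lid (1157, array([-9.2, -3. ]), array([124.,  95.]), 89.9, 'z', np.float64(-0.0617)) maxz [-0.0626 -0.0517 -0.0497]
top plate (336, array([-10.5,  17.5]), array([49.7, 58.8]), 88.9, 'z', np.float64(0.0253))
side lid (1012, array([-10.5,  -1.5]), array([ 96.8, 129.6]), 0.6, 'z', np.float64(-0.0651)) maxz [-0.0625 -0.0504 -0.0484]
side plate (493, array([-16.7,  -0.7]), array([47.5, 92.7]), 13.8, 'z', np.float64(0.0187))
t 7.35 p [ 0.5967 -0.1016  0.2332] yaw 12.61 tilt -0.99969 w 0.149 F [-0.9 -0.1 -2.9] q [ 0.54  0.32 -0.55  1.51  0.17  1.33  0.19]
--
[0.001, -0.03, -0.011, np.float64(0.0), 1]
[0.001, -0.03, -0.011, np.float64(0.0), 1]
[0.001, -0.03, -0.011, np.float64(0.0), 1]
```

View pics/m5.png

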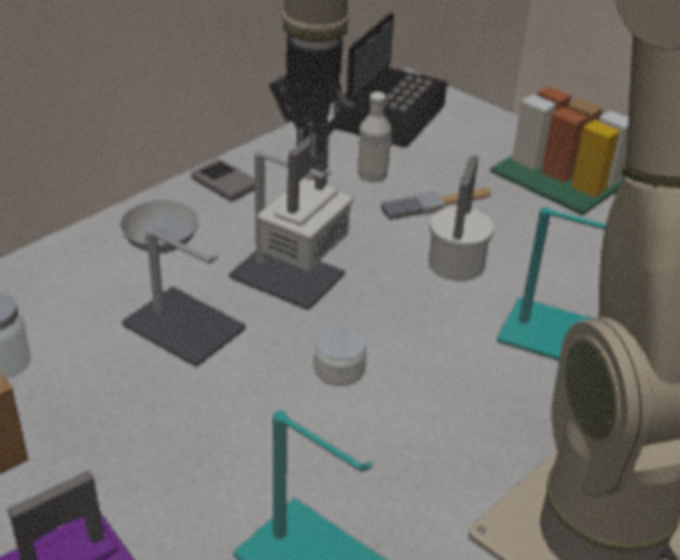

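The box is seated over the hook with the ceiling about 1–4 mm above the wire. The tip pokes out at (318,172). Releasing.

>>> apply_moves --pt "0 0 0 0 -0.5" --pt "0 0 0 0 -0.4" --pt "0 0 0 0 -0.2" --pt "0 0 0 0 -0.2"

```text
clock: 7.68
position: [0.5966, -0.102, 0.2327]
ee_rot: [0.625, 0.78, 0.006, 0.011]
ft_force: [-0.0, 0.1, -0.1]
grip_width: 0.599
```

```bash
python3 meas.py m6.png
```

```text
TCP in hook frame mm [-11.7  -8.9  22.7]
top lid (1134, array([-9.9, -2.1]), array([123.5,  94.7]), 89.7, 'z', np.float64(-0.0632)) maxz [-0.0641 -0.0532 -0.0511]
top plate (346, array([-14.6,  15.3]), array([58.2, 53.6]), 9.9, 'z', np.float64(0.0234))
side lid (1007, array([-11.7,  -1.9]), array([ 96.2, 131.5]), 0.3, 'z', np.float64(-0.0665)) maxz [-0.0639 -0.052  -0.0497]
side plate (522, array([-12.4,   0.3]), array([54.8, 88.4]), 29.1, 'z', np.float64(0.0178))
t 7.7833 p [ 0.5966 -0.1019  0.2327] yaw 12.59 tilt -0.9997 w 0.6 F [0.6 0.3 0. ] q [ 0.54  0.32 -0.55  1.51  0.17  1.33  0.19]
--
[0.001, -0.03, -0.011, np.float64(0.0), 1]
[0.001, -0.03, -0.011, np.float64(0.0), 1]
[0.001, -0.03, -0.011, np.float64(0.0), 1]
```

View pics/m6.png

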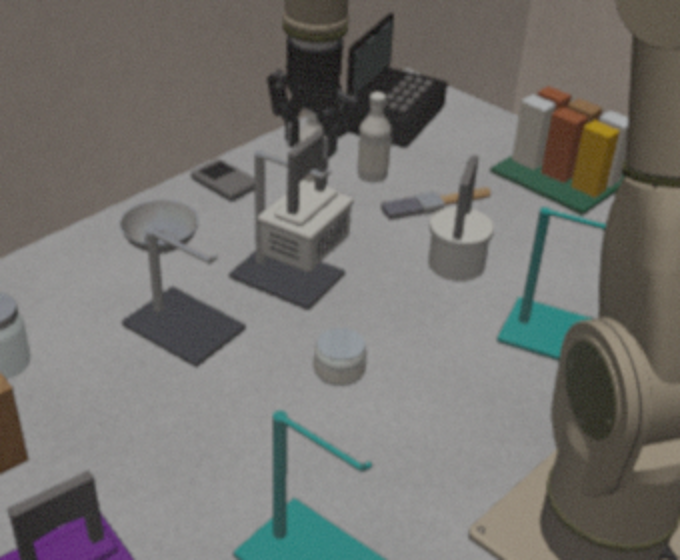

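Released. The box hangs on the hook, the fingers are open either side of the handle, and the wrist force is zero. Backing straight up.

>>> apply_moves --pt "0 0 -0.015 0 -0.2" --pt "0 0 -0.025 0 -0.2" --pt "0 0 -0.03 0 -0.2" --pt "0 0 -0.03 0 -0.2" --pt "0 0 -0.02 0 -0.2"

```text
clock: 8.2
position: [0.5912, -0.1016, 0.3511]
ee_rot: [0.625, 0.78, 0.004, 0.006]
ft_force: [-0.1, -0.3, 0.1]
grip_width: 0.6
```

>>> apply_moves --pt "0 0 0 0 -0.2" --pt "0 0 0 0 -0.2" --pt "0 0 0 0 -0.2" --pt "0 0 0 0 -0.2" --pt "0 0 0 0 -0.2"

```text
clock: 8.62
position: [0.5923, -0.1013, 0.3543]
ee_rot: [0.625, 0.78, 0.005, 0.008]
ft_force: [0.4, 0.2, 0.2]
grip_width: 0.598
```

```bash
cat > fin.py <<'E'
from h import *
H=np.array([.606,-.0907,.21]); a=np.radians(12.7); A=np.array([[np.cos(a),np.sin(a),0],[-np.sin(a),np.cos(a),0],[0,0,1]])
for k in range(2):
  for n in ['side','top']:
    im,d,K,T=shot(n); C=cloud(d,K,T).reshape(-1,3); P=(C-H)@A.T
    q=P[(abs(P[:,0]+.01)<.07)&(abs(P[:,1])<.08)&(P[:,2]>-.08)&(P[:,2]<-.045)]
    r=cv2.minAreaRect(q[:,:2].astype(np.float32)*1000)
    f=np.linalg.lstsq(np.c_[q[:,:2],np.ones(len(q))],q[:,2],rcond=None)[0]
    t=C[(C[:,0]>.38)&(C[:,0]<.55)&(C[:,1]>-.36)&(C[:,1]<-.2)&(C[:,2]>.17)&(C[:,2]<.19)]
    print(n,np.round(r[0],1),np.round(r[1],1),round(r[2],1),np.percentile(q[:,2],98).round(4),'slope',f[:2].round(3),'tub',np.round(cv2.minAreaRect(t[:,:2].astype(np.float32)*1000)[0],1) if len(t)>3 else len(t))
    if n=='side': save('f%d.png'%k,cv2.resize(im[60:340,130:470],None,fx=2,fy=2))
o=pose()[2]; print(o['clock'],o['position'],o['ft_force'])
E
python3 fin.py
```

```text
side [-11.8   1. ] [133.7  97.2] 87.7 -0.0488 slope [ 0.068 -0.064] tub [ 463.5 -308.8]
top [-10.4  -2.9] [ 95.2 125.3] 0.2 -0.0508 slope [ 0.005 -0.006] tub 0
side [-11.7  -2.7] [ 95.1 131.1] 0.5 -0.0482 slope [ 0.083 -0.063] tub [ 461.6 -304.9]
top [-10.6  -3.1] [ 94.8 124.7] 0.2 -0.0506 slope [ 0.005 -0.005] tub 0
8.8167 [ 0.59244436 -0.10132052  0.3546916 ] [ 0.57614375  0.08875168 -0.65144199]
```

View pics/f1.png

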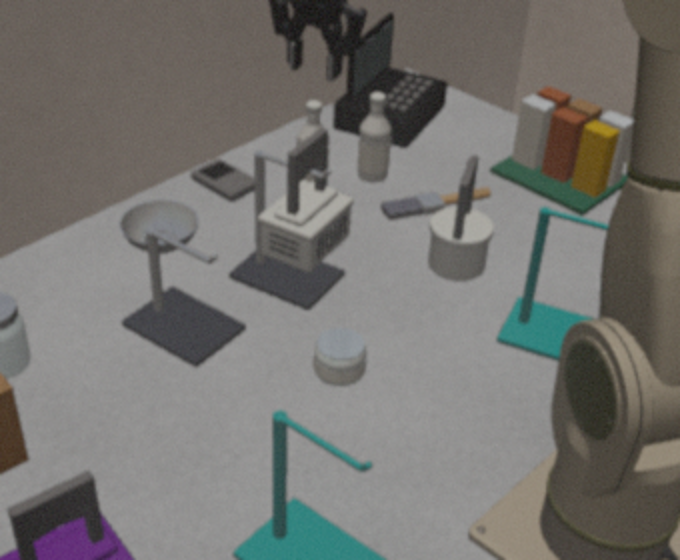

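The box hangs still and upright on the tall grey stand at (310,215). The gripper is well clear and the tub hasn't moved.

```bash
python3 -c "
from workcell import workorder; print(workorder.hand_in())"
```

```text
the job is handed in; nothing more can be done
None
```

I picked up the white carry box by its handle, threaded its hand hole over the tall grey stand's hook, lowered it onto the wire and released it. I then backed the gripper straight up and handed the job in at about 8.8 s. No verdict came back.

**Box position:** in the last images the box was about 10 mm to −x and 3 mm to −y of the hook point. Its ceiling height was within about 6 mm of the wire's top.

**Box stability:** it was level (top view slope under 0.01) and did not move between two looks. The side view's lid fit sloped about 0.08, which disagrees with the top view. I put that down to the fit picking up side-wall points. It did not look tilted in the picture.

**Seed tub:** it was within about 4 mm of its start in the side view, which is measurement noise. The final top view gave no reading of the tub.

**Robot:** the wrist force was about zero after release, and the tool was roughly 70 mm above the handle.

**Deviations:** the tool rose about 10 mm while the fingers closed, so I gripped only the top 22 mm of the handle bar; it held. The highest contact force was about 45 N at the wrist, while setting the box on the wire, well under the 120 N limit.

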